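Air on, soft puff, then full blast at the joiner's blow-off stand

ROBOT

A 6-joint arm with a two-finger parallel gripper is mounted at the origin on the work surface. World frame = base frame: x ahead of the robot, y to its left, z up, the work surface at z = 0. Lengths are in m, angles in rad, forces in N, time in s.
With the tool pointing down it reaches from about 0.4 to 0.825 m from the base axis. Payload 7 kg.
Tool frame: the origin (TCP) lies at the very end of the fingers, on their centre line; the grasp point (between the pads) lies bot.hold_point_z behind it (bot.hold_point_z is the distance from the TCP to the grasp point, in m); z points along the fingers, y is the line along which they close (so a half turn about z gives the same grasp; the last joint's range is limited). The gripper opens to 88 mm and grips with 3 to 60 N. Pads are 19 mm wide; open, the fingers measure 130 mm over their backs; the gripper's body (78 mm by 193 mm) begins 47 mm behind the grasp point.
Start: joints at [-0.852, 0.359, 0.012, 0, -1.224, -0.288], TCP at [0.282, -0.613, 0.227] pointing down, gripper open.
Joint ranges: [-3.07, 3.07], [-1.43, 2.12], [-1.02, 1.25], [-3.03, 1.67], [-3.05, -0], [-3.03, 3.03]. Speed limits (rad/s): [2.39, 2.39, 3.01, 3.14, 3.14, 3.14].

INTERFACE

Orientations are given as a rotation vector (axis times angle).
In Python, from plant import read_state, optics, bot gives the robot as it stands.
- The arm moves only by the tool carry_out, never from a script. Its arguments are lists of equal length, an entry for each row: "rotation": the turn, a rotation vector about the world's x, y, z in rad, a list of three; "travel": the shift along the world's x, y, z in cm, a list of three; "jaw": the closure, from 0 (fully open) to 1 (shut). A call has 1 to 8 rows; each row shifts and turns the commanded pose from where the row before left it; what a row does not reach is not made up. A row lasts 1/8 s, in which the tool goes at most 62.5 mm and 10.7 degrees, less where a joint would pass 70% of its speed; a pose out of reach is approached as far as the arm can. A call with a gripper value outside its range is refused whole. The fingers move at their own pace and stop on an object; "newtons" is the grip in N (left out, the last holds). Time passes only in rows, so rows that do not move let the fingers close. It gives the time, the measured TCP pose, the force, the opening and the grip force at its end, in the units of the state.
- read_state(): the state, without advancing time (a new reading comes with each control period).
- optics.read_camera(name): name is "side" or "top"; returns a dict with "pixels" (480x640x3 uint8, red, green, blue), "K" (3x3 intrinsics, pixels), "k1" (the pictures are not rectified: a ray, as slopes to the right and down, at radius r is drawn at 1 + k1 r^2 times it, then the intrinsics apply), "T" (4x4, takes a point from camera to world coordinates). Camera axes: x right, y down, z forward; pixel columns grow to the right and rows downward; lengths in m; the calibration is good to about 2 mm. A picture is of the moment at which its call begins. There is no depth.
- bot.job_done(): hands the job in; it is judged then, once.
The state is a dict: "t": time; "qpos": joint angles; "joint_velocities": joint speeds; "joint_efforts": joint torques, N m; "position": TCP position; "tool_rot": TCP orientation; "wrist_force": force on the tool from outside, world axes, zero at the start; "moment": the same for the moment, N m; "grip_width": finger opening in m; "grasp_force": force on a finger pad.
Only numpy, scipy, OpenCV 4.12 (cv2) and the standard library are available. Lean on these libraries where they do the work, as an engineer would, in place of code of your own. Each camera call takes 0.05 s, during which the arm holds its last target. There are 200 camera calls.

TASK

Open the air valve by its handwheel (counter-clockwise from above) until its pointer lies over the raised bar on the dial; the wheel has slack, so go by the pointer and not by the wheel. Then squeeze the blow gun's two-stage trigger against its grip just to the pressure point at the end of the light first stage and stay there for about a second, then squeeze on through it to the end of the second stage and hold that for about a second and a half, then let the trigger go fully. Leave the valve as set and do not disturb the loose things on the bench.

Things in the scene. Friction and masses are not known exactly. Their poses are not given: they have to be found in the camera images.
- wheel_center (a point): Centre of the valve's dark steel handwheel, a solid disc 66 mm across and 16 mm thick, level on an upright stem; the point is on its axis, half-way up the rim, 110 mm above the bench. Grip it from above across its diameter. Axes turn with the wheel, z up. It cannot be lifted or tilted. The dial below it (radius 88 mm) has its top 48 mm above the bench.
- wheel (a joint): Slack of the handwheel on its stem, rad: angle of wheel relative to stem, 0 to 0.5, growing counter-clockwise from above; starts anywhere in that range and turns almost freely (0.01 N m). Turning counter-clockwise first uses the slack up to 0.5 and only then drags the stem; clockwise it must go back to 0 before the stem follows.
- stem (a joint): Angle of the valve stem and its pointer, rad, 0 (shut) to 1.7, growing counter-clockwise seen from above; it starts between 0 and 0.25. At 0.95 the pointer lies over the raised bar. It needs about 0.15 N m to turn and stays where it is left.
- pointer_tip (a point): Tip of the flat brass pointer on the stem, 76 mm from the stem's axis and 57 mm above the bench, seen sticking out from under the handwheel over the dial.
- open_mark (a point): Middle of the top of the raised aluminium bar (26 x 7 mm, radial) on the round black dial, 73 mm from the stem's axis; the pointer belongs over it. x points outward from the stem's axis along the bar.
- squeeze_point (a point): Where to squeeze the blow gun, 110 mm above the bench: half-way between the back of the grip (27 mm towards -x) and the front of the resting trigger (27 mm towards +x), half-way up both (24 to 28 mm high), 52 mm out from the trigger's pivot. Fingers close along x, from above: 54 mm over both at rest, about 47 mm at the pressure point, 39 mm fully squeezed. +x is the nozzle's direction, z up.
- gun (a joint): Swivel of the blow gun on its post, rad, -0.35 to 0.35, counter-clockwise from above; upright axis 70 mm from the squeeze point towards its +y. It yields to under 0.5 N, so the gun centres itself between closing fingers; it may end at any angle.
- gun_stand: Plywood base (300 x 110 mm) fixed to the bench with the gun's swivel post at its origin (on the bench) and, ahead of the nozzle along +x, a chair leg end in a wooden rest, 118 mm high. The gun lies on its side: seen from above, aluminium barrel and thin steel nozzle along +x, black grip sticking out along -y, steel trigger bar beside the grip on its nozzle side.
- first_stage (a joint): Trigger, first stage, rad: 0 at rest to 0.14 at the pressure point (7 mm of travel at the squeeze point); light spring, about 1.3 N to start and 2.7 N at the pressure point, pressed at the squeeze point.
- second_stage (a joint): Trigger, second stage, rad: 0 until the pressure point is overcome, then to 0.14 at the stop (7 mm more); it begins to move at about 10 N at the squeeze point and reaches the stop at about 14 N. A squeeze of 4 to 8 N therefore rests at the pressure point, and 18 N or more holds it at the stop. Both stages spring back when released.
- mallet: wooden mallet lying on the bench, 260 mm long; bystander, leave alone; origin on the bench under it
- screwdriver: black-handled screwdriver lying on the bench, 200 mm long; bystander; origin on the bench under it
- glue: white glue bottle, 64 mm across, 170 mm tall; bystander; origin under it
- jar: small white cup, 60 mm across, 70 mm tall; bystander; origin under it
- corner_block: pale wooden corner block with a dowel, 110 x 50 x 50 mm; bystander; origin under it
- oil_can: steel can, 70 mm across, 110 mm tall; bystander; origin under it

How it is judged:
By the outcome, as a careful person would: the job done as asked, in the order asked, and still so for the second after the job is handed in, with the robot touching nothing.
It also fails if it takes over 53 s, if anything falls off the work surface, if the arm or the gripper's body presses on something with over 40 N, if the wrist force passes 120 N, or if a joint passes its speed limit or range.

## Working session

There is one attempt and no reset: what is moved stays moved. The work goes in short steps, Python scripts to look and compute and a tool call to move; the robot and the scene stay as the last step left them, time stands still between calls to the robot, and variables do not carry over. Pictures are saved under pics/ and viewed, at most 10 in all, crops included, and the job is handed in when it is done.

Besides the shell and the picture viewer there is one more tool, called after "Call:" as a command line: name --argument value ..., lists and objects as JSON in quotes. carry_out: Moves the arm, as the interface text tells. Its arguments: {"type":"object","properties":{"rotation":{"type":"array"},"travel":{"type":"array"},"jaw":{"type":"array"},"newtons":{"type":"number"}},"required":["rotation","travel","jaw"]}

```bash
mkdir -p pics; cat > h.py <<'E'
import numpy as np, cv2
from plant import read_state, optics, bot
def cam(n,f=None):
    c=optics.read_camera(n)
    if f: cv2.imwrite('pics/'+f,c["pixels"][:,:,::-1])
    return c
def ray(c,uv):
    K=np.array(c["K"]);d=np.array([(uv[0]-K[0,2])/K[0,0],(uv[1]-K[1,2])/K[1,1]])
    s=d.copy()
    for _ in range(30): s=d/(1+c["k1"]*(s@s))
    T=np.array(c["T"]); return T[:3,3],T[:3,:3]@np.array([s[0],s[1],1])
def onz(c,uv,z):
    o,d=ray(c,uv); return o+d*(z-o[2])/d[2]
def proj(c,p):
    T=np.array(c["T"]);q=T[:3,:3].T@(np.array(p)-T[:3,3]);s=q[:2]/q[2];s=s*(1+c["k1"]*(s@s));K=np.array(c["K"])
    return np.array([K[0,0]*s[0]+K[0,2],K[1,1]*s[1]+K[1,2]])
E
python3 - <<'E'
from h import *
np.set_printoptions(precision=4,suppress=True)
for n in("top","side"):
    c=cam(n,n+'0.png'); print(n,np.array(c["T"]),c["k1"],c["K"])
s=read_state();print(s,bot.hold_point_z)
E
```

```text
top [[ 0.0269 -0.9896  0.1414  0.296 ]
 [-0.9996 -0.0274 -0.0017 -0.0177]
 [ 0.0056 -0.1413 -0.99    1.5728]
 [ 0.      0.      0.      1.    ]] 0.04850145818043403 [[539.226    0.     321.3725]
 [  0.     539.226  237.6184]
 [  0.       0.       1.    ]]
side [[-0.8259 -0.4014  0.396  -0.0423]
 [-0.5637  0.6025 -0.565   0.778 ]
 [-0.0118 -0.6898 -0.7239  1.1246]
 [ 0.      0.      0.      1.    ]] -0.10932490077208436 [[529.3193   0.     318.3445]
 [  0.     529.3193 242.6963]
 [  0.       0.       1.    ]]
{'t': 0.1, 'qpos': array([-0.8519,  0.3593,  0.0112, -0.0003, -1.2241, -0.2881]), 'joint_velocities': array([ 0.0009, -0.0033,  0.0028,  0.0011,  0.001 ,  0.0008]), 'joint_efforts': array([ -0.002 , -58.4163,  29.3754,   7.0154,   0.0103,  -0.    ]), 'position': array([ 0.2817, -0.6129,  0.2257]), 'tool_rot': array([ 0.6712, -3.0686, -0.0022]), 'wrist_force': array([ 0.4194, -0.1781,  0.3962]), 'moment': array([-0.0131, -0.0049, -0.008 ]), 'grasp_force': 0.0, 'grip_width': 0.08766792518656503} 0.0188
```

View pics/top0.png

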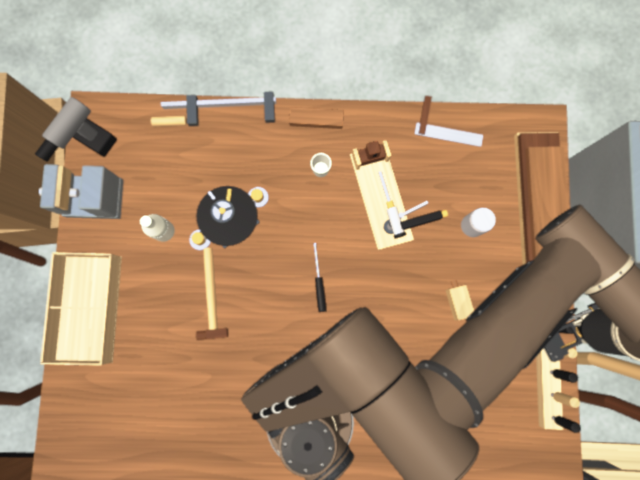

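View pics/side0.png

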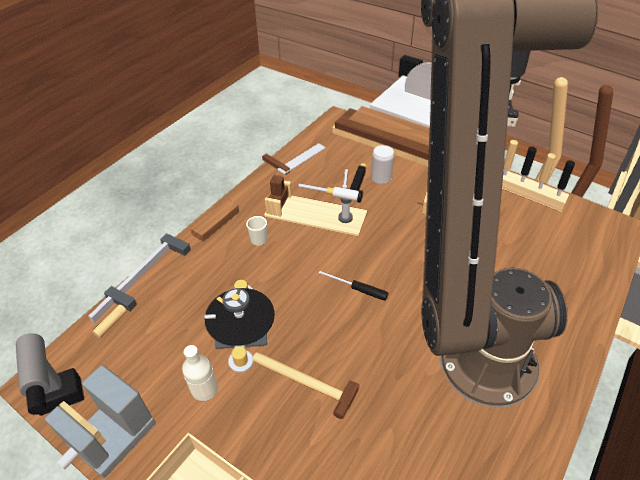

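The valve dial is at top (227,215) and side (240,315). The gun is at top (395,215), with its black grip reaching to (445,213) and the trigger bar to (427,203). Next I'll enlarge both.

```bash
python3 - <<'E'
import cv2,numpy as np
t=cv2.imread('pics/top0.png');s=cv2.imread('pics/side0.png')
f=lambda i,x,y,w,h,W,H:cv2.resize(i[y:y+h,x:x+w],(W,H),interpolation=cv2.INTER_CUBIC)
a=f(t,190,180,80,60,400,300);b=f(t,370,180,80,60,400,300)
c=f(s,200,275,80,60,400,300);d=f(s,295,155,80,60,400,300)
cv2.imwrite('pics/crop0.png',np.vstack([np.hstack([a,b]),np.hstack([c,d])]))
E
```

```text
(no output)
```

View pics/crop0.png

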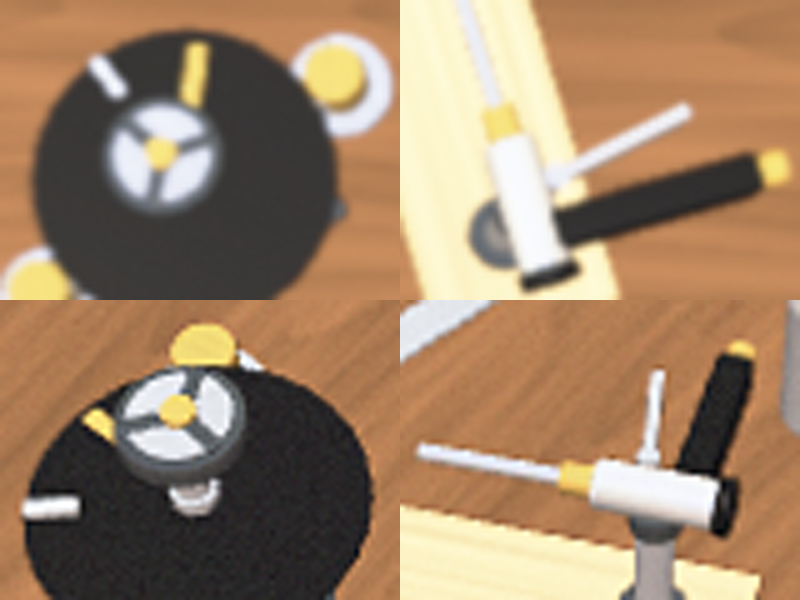

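```bash
cat > g.py <<'E'
from h import *
np.set_printoptions(precision=4,suppress=True)
t=lambda x,y:(190+x/5-.4,180+y/5-.4); g=lambda x,y:(370+x/5-.4,180+y/5-.4)
t2=lambda x,y:(200+x/5-.4,275+y/5-.4); g2=lambda x,y:(295+x/5-.4,155+y/5-.4)
E
python3 - <<'E'
from g import *
c=cam("top");s=cam("side")
img=c["pixels"]; hsv=cv2.cvtColor(img,cv2.COLOR_RGB2HSV)
m=((img.max(2)<75)*255).astype(np.uint8); m[:170]=0;m[255:]=0;m[:,:180]=0;m[:,270:]=0
cs=max(cv2.findContours(m,0,2)[0],key=cv2.contourArea); h=cv2.convexHull(cs)
pts=np.array([onz(c,p[0],.048)[:2] for p in h]); (cx,cy),r=cv2.minEnclosingCircle(pts.astype(np.float32)); el=cv2.fitEllipse(pts.astype(np.float32))
print("dial",cx,cy,r,el)
w=onz(c,t(162,157),.115);print("wheel top",w,"side",onz(s,t2(180,412-300),.118))
ctr=w[:2]
P=[onz(c,t(*p),.057)[:2] for p in((197,43),(191,105))]
B=[onz(c,t(*p),.050)[:2] for p in((95,60),(122,95))]
print("pointer",P,"bar",B)
for C in(np.array(el[0]),ctr):
  for p in P+B: v=p-C; print(np.arctan2(v[1],v[0]),np.hypot(*v))
print("side bar",[onz(s,t2(*p),.050)[:2] for p in((25,210),(78,206))],"ptr",onz(s,t2(88,112),.057))
for n,q in(("grip root",(562,232)),("grip black end",(758,168)),("cap",(788,162)),("trig tip",(688,110)),("trig root",(555,180)),("noz",(462,0)),("barrel back",(550,272)),("barrel front",(505,140))):
  print(n,onz(c,g(*q),.118 if n[0]!='n' else .11))
for n,q in(("grip end",(740,55)),("trig tip",(657,72)),("trig root",(650,160)),("noz",(420,150)),("barrelback",(722,200))):
  print("side",n,onz(s,g2(*q),.118 if n[0]!='n' else .11))
print(onz(c,(480,220),.1),onz(s,(382,160),.1))
E
```

```text
dial 0.5702500343322754 0.2524256706237793 0.08547751605510712 ((0.5707343816757202, 0.2526504099369049), (0.16765408217906952, 0.16862648725509644), 131.77906799316406)
wheel top [0.5704 0.2542 0.115 ] side [0.5724 0.2519 0.118 ]
pointer [array([0.6483, 0.2484]), array([0.612, 0.25 ])] bar [array([0.6382, 0.3076]), array([0.6182, 0.291 ])]
-0.05447445466884806 0.07772750540023354
-0.06338427564527381 0.04135886918078407
0.683110936337078 0.08701901823877511
0.6802986820717958 0.06100971296293963
-0.0734793547080782 0.07815840855961342
-0.09882219220801605 0.04181512889506984
0.6671320035266752 0.08633963274992422
0.6574011656514859 0.060339004774147526
side bar [array([0.6383, 0.3076]), array([0.6178, 0.2907])] ptr [0.6489 0.2466 0.057 ]
grip root [ 0.5479 -0.4572  0.118 ]
grip black end [ 0.5863 -0.5639  0.118 ]
cap [ 0.59   -0.5801  0.118 ]
trig tip [ 0.6176 -0.5267  0.118 ]
trig root [ 0.5767 -0.4538  0.118 ]
noz [ 0.6784 -0.4062  0.11  ]
barrel back [ 0.5257 -0.4504  0.118 ]
barrel front [ 0.5982 -0.4269  0.118 ]
side grip end [ 0.3753 -0.4888  0.118 ]
side trig tip [ 0.4104 -0.4449  0.118 ]
side trig root [ 0.3772 -0.3679  0.118 ]
side noz [ 0.4982 -0.3091  0.11  ]
side barrelback [ 0.3267 -0.3591  0.118 ]
[ 0.5677 -0.4574  0.1   ] [ 0.5542 -0.4302  0.1   ]
```

```bash
sed -i 's/(370+x\/5/(290+x\/5/; s/(295+x\/5/(215+x\/5/' g.py
python3 - <<'E'
from g import *
c=cam("top");s=cam("side")
D={}
for n,q in(("grip root",(562,232)),("grip end",(758,168)),("trig tip",(688,110)),("trig root",(555,180)),("noz",(462,0)),("barrel back",(550,272)),("barrel front",(505,140)),("grip back edge",(673,212)),("trig front edge",(622,138)),("post",(495,235))):
  D[n]=onz(c,g(*q),.05 if n=='post' else .123 if 'edge' in n else .118 if n[0]!='n' else .11); print(n,D[n])
for n,q in(("grip end",(740,55)),("trig tip",(657,72)),("trig root",(650,160)),("noz",(420,150)),("barrelback",(722,200))):
  print("side",n,onz(s,g2(*q),.118 if n[0]!='n' else .11))
print(onz(c,(480,220),.1),onz(s,(382,160),.1))
E
```

```text
grip root [ 0.542  -0.2397  0.118 ]
grip end [ 0.5805 -0.3466  0.118 ]
trig tip [ 0.6118 -0.3084  0.118 ]
trig root [ 0.5708 -0.2357  0.118 ]
noz [ 0.6726 -0.1845  0.11  ]
barrel back [ 0.5197 -0.2333  0.118 ]
barrel front [ 0.5923 -0.2081  0.118 ]
grip back edge [ 0.5538 -0.2992  0.123 ]
trig front edge [ 0.5942 -0.2713  0.123 ]
post [ 0.5507 -0.2118  0.05  ]
side grip end [ 0.5793 -0.3516  0.118 ]
side trig tip [ 0.6127 -0.3094  0.118 ]
side trig root [ 0.5722 -0.2374  0.118 ]
side noz [ 0.6956 -0.1779  0.11  ]
side barrelback [ 0.5188 -0.2304  0.118 ]
[ 0.5677 -0.4574  0.1   ] [ 0.5542 -0.4302  0.1   ]
```

Call:
carry_out --rotation '[[0,0,0.03],[0,0,0.03],[0,0,0.03],[0,0,0.03],[0,0,0.03],[0,0,0.03],[0,0,0.03],[0,0,0.03]]' --travel '[[1.8,5.4,0],[1.8,5.4,0],[1.8,5.4,0],[1.8,5.4,0],[1.8,5.4,0],[1.8,5.4,0],[1.8,5.4,0],[1.8,5.4,0]]' --jaw '[0,0,0,0,0,0,0,0]' --newtons 40

```text
t: 1.3
position: [0.4262, -0.1796, 0.227]
tool_rot: [-1.035, 2.965, -0.001]
wrist_force: [1.0, -0.4, 0.4]
grip_width: 0.0875
grasp_force: 0.0
```

Call:
carry_out --rotation '[[0,0,0],[0,0,0],[0,0,0],[0,0,0],[0,0,0],[0,0,0],[0,0,0],[0,0,0]]' --travel '[[1.8,5.4,0],[1.8,5.4,0],[1.8,5.4,0],[1.8,5.4,0],[1.8,5.4,0],[1.8,5.4,0],[1.8,5.4,0],[1.8,5.4,0]]' --jaw '[0,0,0,0,0,0,0,0]'

```text
t: 2.3
position: [0.5702, 0.2526, 0.2267]
tool_rot: [-1.034, 2.966, 0.0]
wrist_force: [1.0, -0.6, 0.2]
grip_width: 0.0879
grasp_force: 0.0
```

Call:
carry_out --rotation '[[0,0,0],[0,0,0],[0,0,0],[0,0,0],[0,0,0],[0,0,0],[0,0,0],[0,0,0]]' --travel '[[0.1,0,-4],[0,0,-4],[0,0,-3],[0,0,-2],[0,0,-0.5],[0,0,0],[0,0,0],[0,0,0]]' --jaw '[0,0,0,0,0,0.3,0.3,0.3]' --newtons 8

```text
t: 3.3
position: [0.5705, 0.2528, 0.0927]
tool_rot: [-1.033, 2.965, 0.005]
wrist_force: [-10.1, 11.9, 3.4]
grip_width: 0.0659
grasp_force: 8.0
```

Call:
carry_out --rotation '[[0,0,0],[0,0,0],[0,0,0],[0,0,0]]' --travel '[[0,0,0],[0,0,0],[0,0,0],[0,0,0]]' --jaw '[0.6,0.6,0.6,0.6]'

```text
t: 3.8
position: [0.5703, 0.2529, 0.0926]
tool_rot: [-1.034, 2.965, 0.005]
wrist_force: [-6.2, 7.8, 2.7]
grip_width: 0.0656
grasp_force: 8.0
```

Call:
carry_out --rotation '[[0,0,0],[0,0,0],[0,0,0.08],[0,0,0.08],[0,0,0.08],[0,0,0.08]]' --travel '[[-0.05,0.06,0],[0,0,0],[0,0,0],[0,0,0],[0,0,0],[0,0,0]]' --jaw '[0.6,0.6,0.6,0.6,0.6,0.6]' --newtons 25

```text
t: 4.55
position: [0.5705, 0.2527, 0.0927]
tool_rot: [-1.496, 2.76, 0.002]
wrist_force: [-1.8, 3.8, 0.9]
grip_width: 0.0655
grasp_force: 25.0
```

```bash
cat > v.py <<'E'
import sys
from g import *
s=cam("side");st=read_state();R=cv2.Rodrigues(np.array(st["tool_rot"]))[0]
print(st["t"],st["position"],"phi",np.arctan2(R[1,1],R[0,1]),st["wrist_force"],st["moment"],st["qpos"])
im=s["pixels"][255:360,180:300]
if len(sys.argv)>1: cv2.imwrite('pics/'+sys.argv[1],cv2.resize(im,None,fx=5,fy=5,interpolation=cv2.INTER_CUBIC)[:,:,::-1])
E
python3 v.py v1.png
```

```text
4.6 [0.5706 0.2527 0.0927] phi 2.56825601144899 [-2.5846  4.8683  2.2396] [1.9304 1.2553 0.0521] [ 0.7288  0.3875 -0.2744 -0.0011 -0.9061 -1.3014]
```

View pics/v1.png

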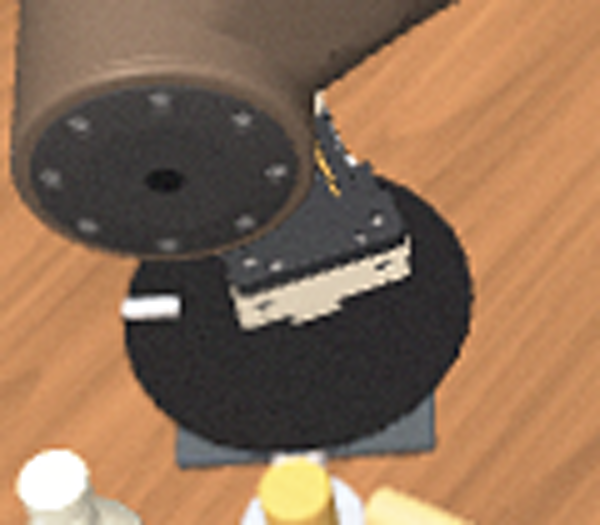

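The bar is visible at crop (150,307), but the arm hides the pointer. I'll go on turning and watch the moment.

Call:
carry_out --rotation '[[0,0,0.08],[0,0,0.08],[0,0,0]]' --travel '[[0,0,0],[0,0,0],[0,0,0]]' --jaw '[0.6,0.6,0.6]'

```text
t: 4.97
position: [0.5708, 0.2525, 0.0927]
tool_rot: [-1.707, 2.635, 0.001]
wrist_force: [-3.6, 5.2, 3.4]
grip_width: 0.0652
grasp_force: 25.0
```

```bash
python3 v.py
```

```text
5.025 [0.5708 0.2525 0.0926] phi 2.719369259674564 [-2.0112  5.2302  3.8902] [2.0754 1.3356 0.0208] [ 0.7285  0.3877 -0.2744 -0.0007 -0.9061 -1.1503]
```

Call:
carry_out --rotation '[[0,0,0.08],[0,0,0.08],[0,0,0]]' --travel '[[0,0,0],[0,0,0],[0,0,0]]' --jaw '[0.6,0.6,0.6]'

```text
t: 5.4
position: [0.571, 0.2524, 0.0926]
tool_rot: [-1.91, 2.491, 0.001]
wrist_force: [-0.6, 5.7, 3.4]
grip_width: 0.0657
grasp_force: 25.0
```

```bash
python3 v.py
```

```text
5.45 [0.571  0.2524 0.0926] phi 2.8784409557237725 [-1.2539  5.8613  5.2437] [ 2.1215  1.0218 -0.0036] [ 0.7283  0.3878 -0.2743 -0.0003 -0.906  -0.9913]
```

Call:
carry_out --rotation '[[0,0,0.08],[0,0,0.08],[0,0,0]]' --travel '[[0,0,0],[0,0,0],[0,0,0]]' --jaw '[0.6,0.6,0.6]'

```text
t: 5.82
position: [0.5712, 0.2523, 0.0926]
tool_rot: [-2.103, 2.33, -0.0]
wrist_force: [-0.3, 6.2, 3.5]
grip_width: 0.0653
grasp_force: 25.0
```

```bash
python3 v.py
```

```text
5.875 [0.5713 0.2524 0.0926] phi 3.0381228007235377 [0.2801 5.5335 4.1242] [1.975  0.7619 0.0048] [ 0.7282  0.388  -0.2742  0.0001 -0.9057 -0.8317]
```

```bash
python3 - <<'E'
from h import *
c=cam("top");s=cam("side")
f=lambda i,x,y,w,h,W,H:cv2.resize(i[y:y+h,x:x+w],(W,H),interpolation=cv2.INTER_CUBIC)
cv2.imwrite('pics/v2.png',np.hstack([f(c["pixels"],180,170,90,90,400,400),f(s["pixels"],190,265,90,90,400,400)])[:,:,::-1])
E
```

```text
(no output)
```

View pics/v2.png

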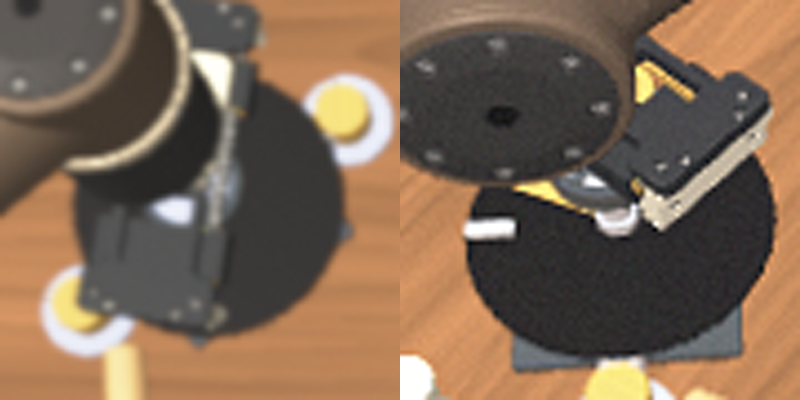

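In the side view the brass pointer is now visible from crop (590,208) to (515,187), so it is nearing the bar at (490,229).

```bash
cat > p.py <<'E'
from g import *
s=cam("side",None);C=np.array([.5708,.2526]);hsv=cv2.cvtColor(s["pixels"],cv2.COLOR_RGB2HSV)
st=read_state();R=cv2.Rodrigues(np.array(st["tool_rot"]))[0]
print(st["t"],st["position"],"phi",np.arctan2(R[1,1],R[0,1]))
ys,xs=np.where((hsv[...,1]>110)&(hsv[...,0]>18)&(hsv[...,0]<30)&(hsv[...,2]>110))
a=[]
for x,y in zip(xs,ys):
    v=onz(s,(x,y),.057)[:2]-C; r=np.hypot(*v)
    th=np.arctan2(v[1],v[0])
    if .034<r<.08 and -.3<th<1.6: a.append((r,th,x,y))
a=np.array(a);print(len(a))
for lo in np.arange(.034,.08,.006):
    b=a[(a[:,0]>=lo)&(a[:,0]<lo+.006)]
    if len(b): print("r%.3f n%d th %.3f [%.3f %.3f]"%(lo,len(b),b[:,1].mean(),b[:,1].min(),b[:,1].max()))
E
python3 p.py
```

```text
6.025 [0.5712 0.2523 0.0926] phi 3.0378428315203094
27
r0.034 n5 th 0.318 [0.235 0.386]
r0.040 n6 th 0.284 [0.192 0.356]
r0.046 n8 th 0.242 [0.155 0.323]
r0.052 n5 th 0.272 [0.215 0.335]
r0.058 n3 th 0.292 [0.247 0.320]
```

Call:
carry_out --rotation '[[0,0,0.08],[0,0,0.08],[0,0,0.08],[0,0,0.08],[0,0,0.04],[0,0,0]]' --travel '[[0,0,0],[0,0,0],[0,0,0],[0,0,0],[0,0,0],[0,0,0]]' --jaw '[0.6,0.6,0.6,0.6,0.6,0.6]'

```text
t: 6.78
position: [0.5718, 0.2524, 0.0927]
tool_rot: [-2.485, 1.917, -0.002]
wrist_force: [3.5, 4.4, 2.7]
grip_width: 0.0652
grasp_force: 25.0
```

```bash
python3 p.py; python3 - <<'E'
from g import *
s=cam("side")
cv2.imwrite('pics/v3.png',cv2.resize(s["pixels"][275:345,190:280],None,fx=7,fy=7,interpolation=cv2.INTER_CUBIC)[:,:,::-1])
E
```

```text
6.825 [0.5718 0.2524 0.0927] phi -2.8851077544741557
70
r0.034 n9 th 0.610 [0.468 0.728]
r0.040 n10 th 0.596 [0.484 0.705]
r0.046 n9 th 0.586 [0.496 0.694]
r0.052 n11 th 0.584 [0.454 0.684]
r0.058 n9 th 0.555 [0.472 0.622]
r0.064 n9 th 0.543 [0.477 0.620]
r0.070 n8 th 0.570 [0.489 0.619]
r0.076 n5 th 0.553 [0.496 0.617]
```

View pics/v3.png

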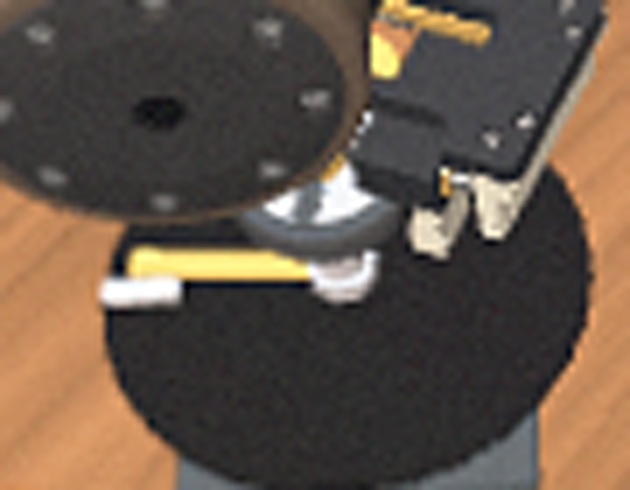

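The pointer runs from (130,262) to (310,265) in the crop, just short of the bar at (140,291). About 0.12 rad remains.

Call:
carry_out --rotation '[[0,0,0.06],[0,0,0.06],[0,0,0]]' --travel '[[0,0,0],[0,0,0],[0,0,0]]' --jaw '[0.6,0.6,0.6]'

```text
t: 7.25
position: [0.5719, 0.2524, 0.0926]
tool_rot: [-2.596, 1.764, -0.003]
wrist_force: [4.5, 6.0, 1.7]
grip_width: 0.0651
grasp_force: 25.0
```

```bash
python3 p.py
```

```text
7.3 [0.572  0.2525 0.0927] phi -2.7649608962751033
68
r0.034 n8 th 0.682 [0.553 0.816]
r0.040 n11 th 0.670 [0.558 0.836]
r0.046 n9 th 0.698 [0.564 0.823]
r0.052 n14 th 0.689 [0.568 0.802]
r0.058 n7 th 0.687 [0.621 0.776]
r0.064 n9 th 0.680 [0.619 0.751]
r0.070 n8 th 0.691 [0.617 0.782]
r0.076 n2 th 0.636 [0.617 0.656]
```

Call:
carry_out --rotation '[[0,0,0],[0,0,0],[0,0,0],[0,0,0],[0,0,0],[0,0,0],[0,0,0],[0,0,0]]' --travel '[[0,0,0],[0,0,0],[0,0,0],[0,0,3],[0,0,5],[0,0,5],[1,-5,0],[1,-5,0]]' --jaw '[0,0,0,0,0,0,0,0]'

```text
t: 8.3
position: [0.5903, 0.1505, 0.2223]
tool_rot: [-2.601, 1.76, -0.001]
wrist_force: [-0.2, 0.1, -1.1]
grip_width: 0.0877
grasp_force: 0.0
```

Call:
carry_out --rotation '[[0,0,-0.01],[0,0,-0.01],[0,0,-0.01],[0,0,-0.01],[0,0,0],[0,0,0]]' --travel '[[-0.4,-5.5,0],[-0.4,-5.5,0],[-0.4,-5.5,0],[-0.4,-5.5,0],[0,0,0],[0,0,0]]' --jaw '[0,0,0,0,0,0]'

```text
t: 9.05
position: [0.5741, -0.0691, 0.2215]
tool_rot: [2.564, -1.815, -0.0]
wrist_force: [0.2, -0.5, 0.4]
grip_width: 0.0877
grasp_force: 0.0
```

```bash
python3 p.py; python3 - <<'E'
from h import *
c=cam("top");s=cam("side")
f=lambda i,x,y,w,h,W,H:cv2.resize(i[y:y+h,x:x+w],(W,H),interpolation=cv2.INTER_CUBIC)
cv2.imwrite('pics/v4.png',np.hstack([f(c["pixels"],190,170,80,80,400,400),f(s["pixels"],200,270,80,80,400,400)])[:,:,::-1])
E
```

```text
9.1 [ 0.5743 -0.0684  0.2215] phi -2.8019413581672357
71
r0.034 n9 th 0.685 [0.553 0.816]
r0.040 n12 th 0.679 [0.558 0.836]
r0.046 n9 th 0.698 [0.564 0.823]
r0.052 n12 th 0.709 [0.623 0.802]
r0.058 n8 th 0.697 [0.621 0.776]
r0.064 n10 th 0.688 [0.619 0.756]
r0.070 n9 th 0.701 [0.617 0.788]
r0.076 n2 th 0.636 [0.617 0.656]
```

View pics/v4.png

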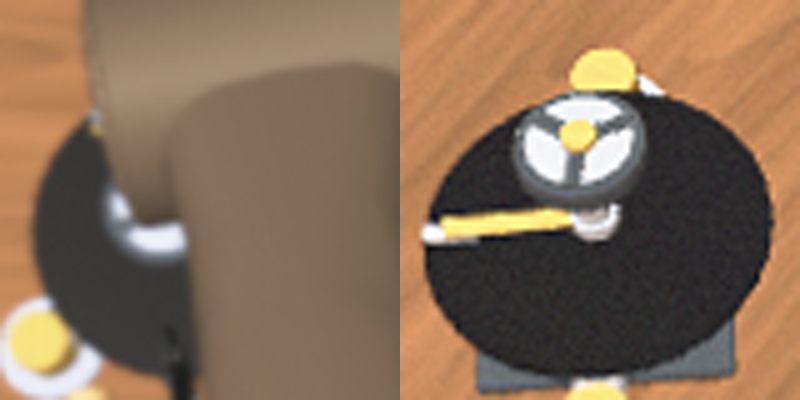

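The pointer lies over the bar: side crop (440,222) to (570,220), with the bar's end showing at (430,232). On to the gun.

Call:
carry_out --rotation '[[0,0,0],[0,0,0],[0,0,0],[0,0,0],[0,0,0],[0,0,0]]' --travel '[[0,-5.5,0],[0,-5.5,0],[0,-5.5,0],[0,-4.5,0],[0,0,-4],[0,0,0]]' --jaw '[0,0,0,0,0,0]' --newtons 6

```text
t: 9.95
position: [0.5726, -0.2777, 0.1784]
tool_rot: [2.563, -1.813, -0.01]
wrist_force: [0.5, 0.4, 0.0]
grip_width: 0.0878
grasp_force: 0.0
```

```bash
python3 - <<'E'
from h import *
c=cam("top");s=cam("side");st=read_state();print(st["position"])
f=lambda i,x,y,w,h,W,H:cv2.resize(i[y:y+h,x:x+w],(W,H),interpolation=cv2.INTER_CUBIC)
for u in((.574,-.279,.11),): print(proj(s,u))
cv2.imwrite('pics/v5.png',np.hstack([f(c["pixels"],180,170,80,80,400,400),f(s["pixels"],310,130,100,100,400,400)])[:,:,::-1])
E
```

```text
[ 0.57491055 -0.27801881  0.18219332]
[351.48617605 180.90475876]
```

View pics/v5.png

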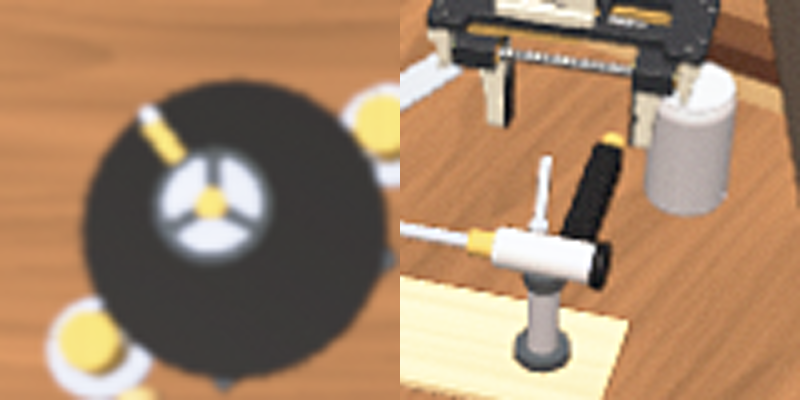

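From above the pointer is in line with the bar (crop 145,110 to 180,160). The side view shows the fingers straddling the grip and trigger. I'll descend and close gently.

Call:
carry_out --rotation '[[0,0,0],[0,0,0],[0,0,0],[0,0,0],[0,0,0],[0,0,0],[0,0,0]]' --travel '[[0,-0.1,-3],[0,0,-3],[0,0,-2],[0,0,-1],[0,0,0],[0,0,0],[0,0,0]]' --jaw '[0,0,0,0,0.1,0.2,0.3]'

```text
t: 10.92
position: [0.575, -0.2798, 0.0927]
tool_rot: [-2.565, 1.813, -0.002]
wrist_force: [0.1, 0.1, 0.2]
grip_width: 0.0655
grasp_force: 0.0
```

Call:
carry_out --rotation '[[0,0,0],[0,0,0],[0,0,0]]' --travel '[[0,0,0],[0,0,0],[0,0,0]]' --jaw '[0.33,0.36,0.39]'

```text
t: 11.3
position: [0.5743, -0.2798, 0.0916]
tool_rot: [2.565, -1.814, -0.0]
wrist_force: [-1.3, -0.4, -0.1]
grip_width: 0.0542
grasp_force: 0.2
```

Call:
carry_out --rotation '[[0,0,0],[0,0,0],[0,0,0],[0,0,0]]' --travel '[[0,0,0],[0,0,0],[0,0,0],[0,0,0]]' --jaw '[0.42,0.44,0.46,0.48]' --newtons 6

```text
t: 11.8
position: [0.5737, -0.2805, 0.0916]
tool_rot: [2.564, -1.813, -0.001]
wrist_force: [-2.5, -6.6, -0.2]
grip_width: 0.0464
grasp_force: 6.1
```

Call:
carry_out --rotation '[[0,0,0],[0,0,0],[0,0,0],[0,0,0],[0,0,0],[0,0,0],[0,0,0],[0,0,0]]' --travel '[[0,0,0],[0,0,0],[0,0,0],[0,0,0],[0,0,0],[0,0,0],[0,0,0],[0,0,0]]' --jaw '[0.5,0.5,0.5,0.5,0.5,0.5,0.5,0.5]'

```text
t: 12.8
position: [0.5738, -0.2806, 0.0916]
tool_rot: [2.564, -1.813, -0.001]
wrist_force: [-1.8, -6.4, 0.9]
grip_width: 0.0466
grasp_force: 6.1
```

Call:
carry_out --rotation '[[0,0,0],[0,0,0],[0,0,0],[0,0,0]]' --travel '[[0,0,0],[0,0,0],[0,0,0],[0,0,0]]' --jaw '[0.65,0.65,0.65,0.65]' --newtons 24

```text
t: 13.3
position: [0.5721, -0.2816, 0.0916]
tool_rot: [2.562, -1.811, -0.003]
wrist_force: [-7.3, -11.6, 2.5]
grip_width: 0.0394
grasp_force: 24.3
```

Fully squeezed at 39.4 mm and 24 N. I'll hold about 1.5 s, then release.

Call:
carry_out --rotation '[[0,0,0],[0,0,0],[0,0,0],[0,0,0],[0,0,0],[0,0,0],[0,0,0],[0,0,0]]' --travel '[[0,0,0],[0,0,0],[0,0,0],[0,0,0],[0,0,0],[0,0,0],[0,0,0],[0,0,0]]' --jaw '[0.65,0.65,0.65,0.65,0.65,0.65,0.65,0.65]'

```text
t: 14.3
position: [0.572, -0.2816, 0.0915]
tool_rot: [2.562, -1.811, -0.004]
wrist_force: [-7.3, -12.3, 2.0]
grip_width: 0.0398
grasp_force: 24.3
```

Call:
carry_out --rotation '[[0,0,0],[0,0,0],[0,0,0],[0,0,0],[0,0,0],[0,0,0],[0,0,0],[0,0,0]]' --travel '[[0,0,0],[0,0,0],[0,0,0],[0,0,0],[0,0,0],[0,0,0],[0,0,0],[0,0,0]]' --jaw '[0.65,0.65,0,0,0,0,0,0]'

```text
t: 15.3
position: [0.5744, -0.2796, 0.0915]
tool_rot: [-2.565, 1.813, 0.0]
wrist_force: [-0.0, 0.3, 0.3]
grip_width: 0.0866
grasp_force: 0.0
```

Call:
carry_out --rotation '[[0,0,0],[0,0,0],[0,0,0],[0,0,0],[0,0,0],[0,0,0]]' --travel '[[0,0,2],[0,0,4],[0,0,5],[0,0,3],[0,0,0],[0,0,0]]' --jaw '[0,0,0,0,0,0]'

```text
t: 16.05
position: [0.5739, -0.2795, 0.2309]
tool_rot: [-2.565, 1.814, 0.001]
wrist_force: [0.3, -0.2, -0.3]
grip_width: 0.0875
grasp_force: 0.0
```

```bash
python3 p.py; python3 - <<'E'
from h import *
s=cam("side",None);c=cam("top")
f=lambda i,x,y,w,h,W,H:cv2.resize(i[y:y+h,x:x+w],(W,H),interpolation=cv2.INTER_CUBIC)
cv2.imwrite('pics/v6.png',np.hstack([f(c["pixels"],180,170,80,80,400,400),f(s["pixels"],310,130,100,100,400,400)])[:,:,::-1])
E
```

```text
16.1 [ 0.5737 -0.2795  0.2304] phi -2.801737222400477
74
r0.034 n9 th 0.685 [0.553 0.816]
r0.040 n13 th 0.694 [0.558 0.865]
r0.046 n9 th 0.678 [0.564 0.823]
r0.052 n13 th 0.698 [0.568 0.802]
r0.058 n8 th 0.697 [0.621 0.776]
r0.064 n11 th 0.694 [0.619 0.763]
r0.070 n9 th 0.701 [0.617 0.788]
r0.076 n2 th 0.636 [0.617 0.656]
```

View pics/v6.png

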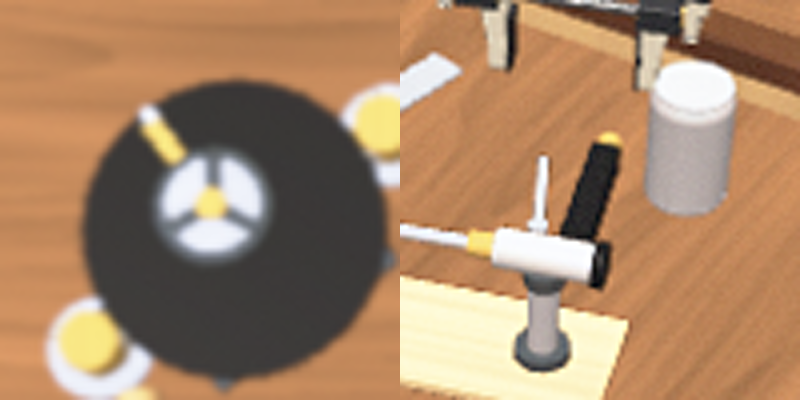

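The pointer still lies over the bar (crop 145,110 to 180,160). The trigger is back at rest at (542,190), and the robot is clear of everything.

```bash
python3 -c "from plant import bot; print(bot.job_done())"
```

```text
the job is handed in; nothing more can be done
None
```

The job is handed in: the pointer is over the bar, and the trigger was held at the pressure point for about 1 s, at the stop for about 1.5 s, then fully released, with the arm clear and nothing seen disturbed.

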